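# Make up two control-panel switch kits

### The arm

A 6-joint arm with a two-finger parallel gripper is mounted at the origin on the work surface. World frame = base frame: x ahead of the robot, y to its left, z up, the work surface at z = 0. Lengths are in mm, angles in rad, forces in N, time in s.
With the tool pointing down it reaches from about 400 to 925 mm from the base axis. Payload 12.5 kg.
Tool frame: the origin (TCP) lies at the very end of the fingers, on their centre line; the grasp point (between the pads) lies 19 mm behind it; x points along the fingers, y is the direction in which the jaws open and shut, and the axes are right-handed (so a half turn about x gives the same grasp; the last joint's range is limited). The gripper opens to 95 mm and grips with 3 to 60 N. Pads are 20 mm wide; open, the fingers measure 119 mm over their backs; the gripper's body (75 mm by 180 mm) begins 59 mm behind the grasp point.
Start: joints at [1.206, 0.491, 1.559, -0, 1.092, -0.106], TCP at [159.932, 604.209, 214.661] pointing down, gripper open.
Joint ranges: [-3.1, 3.1], [-0.84, 2.19], [0.05, 2.79], [-1.13, 4.28], [0.06, 2.93], [-2.69, 2.69]. Speed limits (rad/s): [2.22, 2.22, 2.79, 3.14, 3.14, 3.14].

### API

Orientations are given as [roll, pitch, yaw] about the fixed x, y, z axes, in that order (R = Rz(yaw) Ry(pitch) Rx(roll)).
In Python, from cell import env, optics, job gives the robot as it stands.
- The arm moves only by the shell command python3 -m handwheel 'ROWS' [OPENING]. ROWS is JSON, a list of rows, each an object with "travel": the shift along the world's x, y, z in mm, a list of three; "roll": the turn about the world's z in degrees. In form: [{"travel": [dx, dy, dz], "roll": roll}, ...]. A call has 1 to 8 rows; each row is the pose to reach, as a shift and turn from the pose commanded when the call began; what a row does not reach only later rows make up. A row lasts 1/10 s, in which the tool goes at most 50 mm and 8.59 degrees, less where a joint would pass 70% of its speed; a pose out of reach is approached as far as the arm can. A call with a gripper value outside its range is refused whole. OPENING is the closure, from -1 (fully open) to 1 (shut), set as the call begins (- or left out, the last holds). The fingers move at their own pace and stop on an object; the grip force is fixed at half the most. Time passes only in rows, so rows that repeat a pose let the fingers close. It gives the time, the measured TCP pose, the force and the opening at its end, in the units of the state.
- env.state(): the state, without advancing time (a new reading comes with each control period).
- optics.read_camera(name): name is "scene" or "top" or "wrist"; returns the picture (400x640x3 uint8, red, green, blue); there is no depth.
- optics.camera_params(name): a dict with "fx", "fy", "cx", "cy" (pixels), "world_from_camera" (4x4, takes a point from camera to world coordinates). Camera axes: x right, y up, looking along -z (the intrinsics and any distortion apply to the point x, -y, -z); pixel columns grow to the right and rows downward; lengths in mm; the calibration is good to about 2 mm. A picture is of the moment at which its call begins: read the wrist's pose just before it. camera_params takes no time and is no camera call; for the wrist camera it gives the pose at the moment of the call.
- job.job_done(): hands the job in, once; it reports no verdict.
The state is a dict: "t": time; "joints": joint angles; "qvel": joint speeds; "tau": joint torques, N m; "eef_pos": TCP position; "tcp_rot": TCP orientation; "ft_force": force on the tool from outside, world axes, zero at the start; "moment": the same for the moment, N m; "opening": opening from 0.0 (shut) to 1.0 (fully open).
Only numpy, scipy, OpenCV 4.12 (cv2) and the standard library are available. Lean on these libraries where they do the work, as an engineer would, in place of code of your own. Each camera call takes 0.05 s, during which the arm holds its last target.

### The job

Make up two control-panel kits from the stock on the bench: the red emergency-stop switch and the black selector switch go in the blue tray, and the green push button, the amber lamp and the key switch go in the yellow tray. Stand each one upright on the tray floor in a compartment of its own (any compartment of the right tray), without tipping over any switch, button or lamp. Leave the blue push button and the white lamp standing where they are in the stock.

Things in the scene. Friction and masses are not known exactly. Their poses are not given: they have to be found in the camera images.
- stop_center (a point): Emergency-stop switch: wide red mushroom head 36 mm across on a yellow bezel, 70 mm high in all. Square grey contact block below, 36 x 36 mm and 48 mm high, then a round bezel 35 mm across up to 54 mm. Stands upright and loose among the stock in the middle of the dark bench mat, about 90 g. This point is on the upright axis 34 mm above the underside (about half-way up); z up, x and y square to the block's faces.
- start_center (a point): Green push button: flat round green head 27 mm across in a silver bezel, 62 mm high in all. Square grey contact block below, 36 x 36 mm and 48 mm high, then a round bezel 35 mm across up to 54 mm. Stands upright and loose among the stock in the middle of the dark bench mat, about 90 g. This point is on the upright axis 34 mm above the underside (about half-way up); z up, x and y square to the block's faces.
- selector_center (a point): Selector switch: black bar handle 34 x 10 mm with a short white stripe, on a black bezel, 70 mm high in all. Square grey contact block below, 36 x 36 mm and 48 mm high, then a round bezel 35 mm across up to 54 mm. Stands upright and loose among the stock in the middle of the dark bench mat, about 90 g. This point is on the upright axis 34 mm above the underside (about half-way up); z up, x and y square to the block's faces.
- amber_center (a point): Amber (orange) pilot lamp: domed orange lens 29 mm across in a black bezel, 70 mm high in all. Square grey contact block below, 36 x 36 mm and 48 mm high, then a round bezel 35 mm across up to 54 mm. Stands upright and loose among the stock in the middle of the dark bench mat, about 90 g. This point is on the upright axis 34 mm above the underside (about half-way up); z up, x and y square to the block's faces.
- key_center (a point): Key switch: steel face and bezel with a small upright brass key (24 x 3.5 mm seen from above) in it, 70 mm high in all. Square grey contact block below, 36 x 36 mm and 48 mm high, then a round bezel 35 mm across up to 54 mm. Stands upright and loose among the stock in the middle of the dark bench mat, about 90 g. This point is on the upright axis 34 mm above the underside (about half-way up); z up, x and y square to the block's faces.
- bluebtn_center (a point): Blue push button, a spare that belongs to neither kit: flat round blue head 27 mm across in a silver bezel, 62 mm high in all. Square grey contact block below, 36 x 36 mm and 48 mm high, then a round bezel 35 mm across up to 54 mm. Stands upright and loose among the stock in the middle of the dark bench mat, about 90 g. This point is on the upright axis 34 mm above the underside (about half-way up); z up, x and y square to the block's faces.
- white_center (a point): White pilot lamp, a spare that belongs to neither kit: domed white lens 29 mm across in a black bezel, 70 mm high in all. Square grey contact block below, 36 x 36 mm and 48 mm high, then a round bezel 35 mm across up to 54 mm. Stands upright and loose among the stock in the middle of the dark bench mat, about 90 g. This point is on the upright axis 34 mm above the underside (about half-way up); z up, x and y square to the block's faces.
- tray_blue: Blue shallow kit tray, fixed to the bench on the left or right part of the mat, 202 mm along its x and 70 mm along its y. Origin at the centre of its underside, z up. Three square compartments in a row along x, 62 x 62 mm inside, with centres at x = -66, 0 and +66 mm, y = 0; the floor is 4 mm above the bench, the walls are 4 mm thick and their tops are 12 mm above the bench.
- tray_yellow: Yellow shallow kit tray, fixed to the bench on the left or right part of the mat, 202 mm along its x and 70 mm along its y. Origin at the centre of its underside, z up. Three square compartments in a row along x, 62 x 62 mm inside, with centres at x = -66, 0 and +66 mm, y = 0; the floor is 4 mm above the bench, the walls are 4 mm thick and their tops are 12 mm above the bench.
There are look-alikes about, which are no part of the job. What is shaped like the part that bears stop_center but pink or purple is not meant. Leave any purple or turquoise look-alike of the part that bears start_center alone.

How it is judged (in metres and radians):
At the end, for the whole second after the job is handed in: Both kits complete, each part released, at rest, upright (0.1 rad) on the floor of its own compartment of the right tray (axis within 16 mm of its centre in x and y, point 33 to 43 mm above the tray underside). Blue button and white lamp upright within 25 mm of their starts (y of stop_center in the frame of tray_blue between -0.016 and 0.016 m and z of stop_center in the frame of tray_blue between 0.033 and 0.043 m and (x of stop_center in the frame of tray_blue between -0.082 and -0.05 m or x of stop_center in the frame of tray_blue between -0.016 and 0.016 m or x of stop_center in the frame of tray_blue between 0.05 and 0.082 m) and angle between each of stop_center, selector_center, start_center, amber_center, key_center, bluebtn_center, white_center's own z axis and vertical below 0.1 rad and linear speed of each of stop, selector, start, amber, key, bluebtn, white below 0.02 m/s and y of selector_center in the frame of tray_blue between -0.016 and 0.016 m and z of selector_center in the frame of tray_blue between 0.033 and 0.043 m and (x of selector_center in the frame of tray_blue between -0.082 and -0.05 m or x of selector_center in the frame of tray_blue between -0.016 and 0.016 m or x of selector_center in the frame of tray_blue between 0.05 and 0.082 m) and horizontal distance between stop_center and selector_center above 0.034 m and y of start_center in the frame of tray_yellow between -0.016 and 0.016 m and z of start_center in the frame of tray_yellow between 0.033 and 0.043 m and (x of start_center in the frame of tray_yellow between -0.082 and -0.05 m or x of start_center in the frame of tray_yellow between -0.016 and 0.016 m or x of start_center in the frame of tray_yellow between 0.05 and 0.082 m) and y of amber_center in the frame of tray_yellow between -0.016 and 0.016 m and z of amber_center in the frame of tray_yellow between 0.033 and 0.043 m and (x of amber_center in the frame of tray_yellow between -0.082 and -0.05 m or x of amber_center in the frame of tray_yellow between -0.016 and 0.016 m or x of amber_center in the frame of tray_yellow between 0.05 and 0.082 m) and y of key_center in the frame of tray_yellow between -0.016 and 0.016 m and z of key_center in the frame of tray_yellow between 0.033 and 0.043 m and (x of key_center in the frame of tray_yellow between -0.082 and -0.05 m or x of key_center in the frame of tray_yellow between -0.016 and 0.016 m or x of key_center in the frame of tray_yellow between 0.05 and 0.082 m) and horizontal distance between start_center and amber_center above 0.034 m and horizontal distance between each of start_center, amber_center and key_center above 0.034 m and distance of each of bluebtn_center, white_center from where it was at the start of the episode below 0.025 m); the robot touches nothing.
It fails at once if a spare (the blue push button or the white lamp) is moved more than 25 mm (distance of any of bluebtn_center, white_center from where it was at the start of the episode above 0.025 m).
It fails at once if a switch, button or lamp is tipped over (more than 60 degrees) (angle between any of stop_center, start_center, selector_center, amber_center, key_center, bluebtn_center, white_center's own z axis and vertical above 1.05 rad).
It also fails if it takes over 120 s, if anything falls off the work surface, if the arm or the gripper's body presses on something with over 40 N, if the wrist force passes 120 N, or if a joint passes its speed limit or range.

## Working session

There is one attempt and no reset: what is moved stays moved. The work goes in short steps, Python scripts to look and compute and a shell command to move; the robot and the scene stay as the last step left them, time stands still between calls to the robot, and variables do not carry over. Pictures are saved under pics/ and viewed, and the job is handed in when it is done.

```bash
ls; mkdir -p pics; python3 - <<'E'
from cell import env, optics, job
import cv2,numpy as np
np.set_printoptions(precision=4,suppress=True)
s=env.state();print(s)
for n in ("top","scene"):
    cv2.imwrite(f"pics/{n}0.png",cv2.cvtColor(optics.read_camera(n),cv2.COLOR_RGB2BGR))
    p=optics.camera_params(n);print(n,{k:p[k] for k in p})
E
```

```text
pics
{'t': 0.0, 'joints': array([ 1.2064,  0.4916,  1.5594,  0.    ,  1.0917, -0.1056]), 'qvel': array([ 0.0002,  0.0021,  0.0012, -0.    , -0.0003,  0.    ]), 'tau': array([  0.0035, -61.265 , -25.8179,   0.0695,   0.0482,  -0.0001]), 'eef_pos': array([159.8489, 603.9563, 214.0687]), 'tcp_rot': array([-1.6962,  1.5697, -1.9551]), 'ft_force': array([ 0.079 ,  0.1043, -0.3061]), 'moment': array([0.0356, 0.0455, 0.0122]), 'opening': 1.00160170021948}
top {'fx': 423.09132453879107, 'fy': 423.09132453879107, 'cx': 324.6919605250846, 'cy': 194.06503109733674, 'world_from_camera': array([[  -0.0107,    0.9871,   -0.1596,  371.343 ],
       [  -0.9999,   -0.0097,    0.0075,  -46.7887],
       [   0.0058,    0.1597,    0.9872, 1015.7184],
       [   0.    ,    0.    ,    0.    ,    1.    ]])}
scene {'fx': 362.5128926149257, 'fy': 362.5128926149257, 'cx': 321.8354094004822, 'cy': 194.13198563367317, 'world_from_camera': array([[ -0.7471,  -0.4137,   0.5203, 996.0447],
       [  0.6644,  -0.49  ,   0.5644, 524.9024],
       [  0.0215,   0.7673,   0.6409, 661.2025],
       [  0.    ,   0.    ,   0.    ,   1.    ]])}
```

View pics/top0.png

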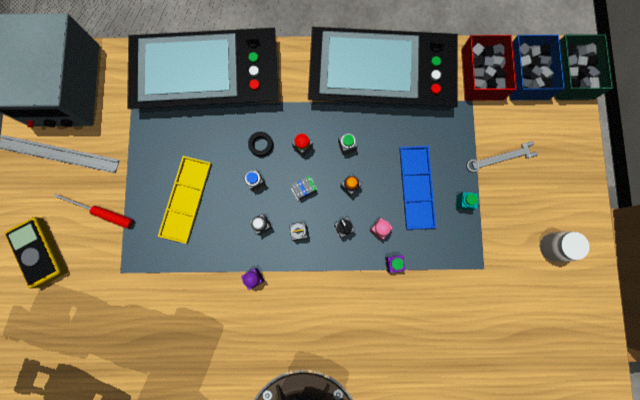

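View pics/scene0.png

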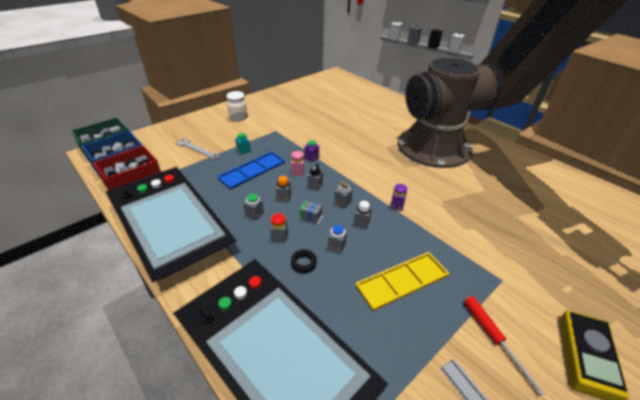

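```bash
python3 - <<'E'
import cv2
i=cv2.imread("pics/top0.png")
cv2.imwrite("pics/top0c.png",cv2.resize(i[80:260,230:430],None,fx=4,fy=4,interpolation=cv2.INTER_CUBIC)[:600])
E
```

```text
(no output)
```

View pics/top0c.png

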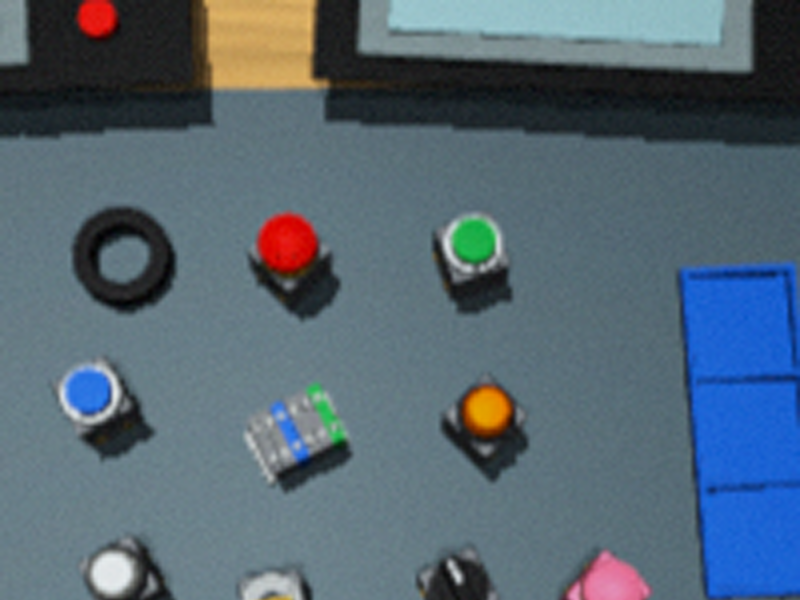

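The top view shows the red mushroom at (302,143), green at (348,142), amber at (351,184), selector at (344,227) and key switch at (298,231). The spares are blue at (253,179) and white at (260,224).

These could be mistaken for the parts I want:
- **Stop switch:** pink mushroom (382,229), purple mushroom (252,278), console's red buttons (254,84) and (436,88).
- **Green button:** purple-bodied button with green top (397,264), turquoise one (469,201), console's green buttons (253,57) and (437,61).
- **Other clutter:** terminal block (304,188) and black ring (260,144).

I choose the red, grey-bodied one at (302,143) and the green, grey-bodied one at (348,142), and will check them close up with the wrist camera.

```bash
cat > h.py <<'E'
from cell import env, optics, job
import cv2,numpy as np
from scipy.spatial.transform import Rotation as R
np.set_printoptions(precision=1,suppress=True)
def plane(p,uv,z):
    uv=np.atleast_2d(np.array(uv,float)); M=np.array(p["world_from_camera"])
    d=np.c_[(uv[:,0]-p["cx"])/p["fx"],-(uv[:,1]-p["cy"])/p["fy"],-np.ones(len(uv))]@M[:3,:3].T
    o=M[:3,3]; return (o+d*((z-o[2])/d[:,2])[:,None])[:,:2]
def proj(p,P):
    M=np.array(p["world_from_camera"]); c=(np.atleast_2d(P)-M[:3,3])@M[:3,:3]
    return np.c_[p["cx"]+p["fx"]*c[:,0]/-c[:,2], p["cy"]-p["fy"]*c[:,1]/-c[:,2]]
def save(n,name):
    p=optics.camera_params(n); im=cv2.cvtColor(optics.read_camera(n),cv2.COLOR_RGB2BGR); cv2.imwrite(f"pics/{name}.png",im); return p,im
def jaw(s):
    Rm=R.from_euler("xyz",s["tcp_rot"]).as_matrix(); return np.degrees(np.arctan2(Rm[1,1],Rm[0,1]))
def st():
    s=env.state(); print("t",round(s["t"],2),"tcp",s["eef_pos"],"jawyaw",round(jaw(s),1),"F",s["ft_force"],"open",round(s["opening"],3),"j6",round(s["joints"][5],2)); return s
E
python3 - <<'E'
from h import *
p=optics.camera_params("top")
for n,uv,z in [("red",(302,142),65),("green",(348,140),62),("amber",(351,183),65),("sel",(344,226),65),("key",(298,230),60),("blue",(252.5,178),62),("white",(260,223.5),65),("pink",(382,228),65),("ring",(260,144),10)]: print(n,plane(p,uv,z))
im=cv2.imread("pics/top0.png");hsv=cv2.cvtColor(im,cv2.COLOR_BGR2HSV)
for n,lo,hi,x0,x1 in [("yel",(22,120,90),(34,255,255),150,215),("blu",(100,150,80),(120,255,255),395,440)]:
    m=cv2.inRange(hsv,lo,hi); m[:,:x0]=0;m[:,x1:]=0;m[:140]=0;m[250:]=0
    m=cv2.morphologyEx(m,cv2.MORPH_CLOSE,np.ones((7,7)))
    c=max(cv2.findContours(m,0,1)[0],key=cv2.contourArea)
    w=plane(p,c[:,0],10).astype(np.float32); print(n,cv2.minAreaRect(w), cv2.boxPoints(cv2.minAreaRect(w)).tolist())
s=st(); q=optics.camera_params("wrist"); print(q["fx"],q["world_from_camera"])
save("wrist","w0")
E
```

```text
red [[648.   -2.6]]
green [[ 652.8 -109.7]]
amber [[ 550.1 -114.4]]
sel [[451.9 -96.6]]
key [[444.3   7.1]]
blue [[564.5 111.3]]
white [[459.4  92.2]]
pink [[ 446.5 -182. ]]
ring [[659.9 102.9]]
yel ((525.9217529296875, 282.67010498046875), (72.47700500488281, 202.78704833984375), 75.47763061523438) [[418.6806640625, 273.0146484375], [614.9886474609375, 222.16419982910156], [633.162841796875, 292.3255615234375], [436.8548583984375, 343.176025390625]]
blu ((550.26318359375, -278.5623474121094), (204.34619140625, 72.1878890991211), 2.3478238582611084) [[446.69720458984375, -246.68431091308594], [449.65447998046875, -318.81158447265625], [653.8291625976562, -310.44036865234375], [650.8718872070312, -238.3131103515625]]
t 0.1 tcp [159.9 604.  214.1] jawyaw 75.2 F [-0.7  0.1  0.4] open 0.998 j6 -0.11
311.4489802423898 [[  0.3  -0.9  -0.3  87.3]
 [  1.    0.2   0.1 622.5]
 [  0.   -0.3   1.  384.1]
 [  0.    0.    0.    1. ]]
```

View pics/w0.png

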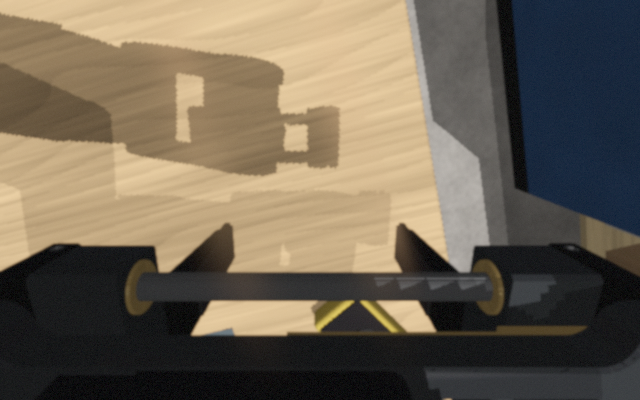

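```bash
python3 -m handwheel '[{"travel":[250,-300,40],"roll":7},{"travel":[250,-300,40],"roll":7},{"travel":[250,-300,40],"roll":7},{"travel":[250,-300,40],"roll":7},{"travel":[250,-300,40],"roll":7},{"travel":[250,-300,40],"roll":7},{"travel":[250,-300,40],"roll":7},{"travel":[250,-300,40],"roll":7}]'
python3 -c "
from h import *
st()"
```

```text
t: 0.95
eef_pos: [411.1, 302.2, 254.9]
tcp_rot: [0.309, 1.571, 0.172]
ft_force: [1.0, -0.1, -0.3]
opening: 1.001
t 0.95 tcp [411.1 302.2 254.9] jawyaw 82.1 F [ 1.  -0.1 -0.3] open 1.001 j6 -0.93
```

```bash
python3 -m handwheel '[{"travel":[279,-302,0],"roll":8},{"travel":[279,-302,0],"roll":8},{"travel":[279,-302,0],"roll":8},{"travel":[279,-302,0],"roll":8},{"travel":[279,-302,0],"roll":8},{"travel":[279,-302,0],"roll":8},{"travel":[279,-302,0],"roll":8},{"travel":[279,-302,0],"roll":8}]'
python3 -m handwheel '[{"travel":[0,0,0],"roll":0},{"travel":[0,0,0],"roll":0}]'
python3 -c "
from h import *
st(); p,im=save('wrist','w1')
print(p['world_from_camera'])
import json; json.dump({k:np.array(v).tolist() for k,v in p.items()},open('w1.json','w'))"
```

```text
t: 1.75
eef_pos: [680.4, 10.8, 254.4]
tcp_rot: [2.626, 1.57, 2.629]
ft_force: [0.3, 1.0, -0.2]
opening: 0.998
t: 1.95
eef_pos: [679.4, 11.7, 253.6]
tcp_rot: [2.921, 1.569, 2.923]
ft_force: [-0.1, 0.1, 0.3]
opening: 1.0
t 1.95 tcp [679.4  11.7 253.6] jawyaw 90.1 F [-0.1  0.1  0.3] open 1.0 j6 -1.65
[[ -0.   -1.   -0.3 604.6]
 [  1.   -0.   -0.   10.8]
 [  0.   -0.3   1.  423.7]
 [  0.    0.    0.    1. ]]
```

View pics/w1.png

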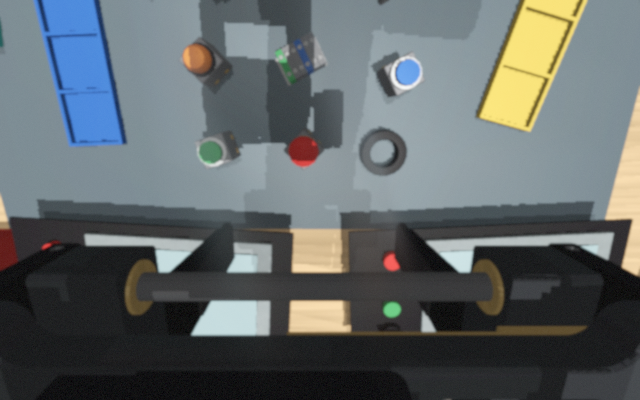

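The wrist view shows red (304,151) and green (212,152), both with grey bodies. Amber is at (200,60), the terminal block at (300,60), blue at (406,73) and the ring at (383,151). One more look is needed nearer the robot.

```bash
python3 -m handwheel '[{"travel":[-130,0,0],"roll":0},{"travel":[-130,0,0],"roll":0},{"travel":[-130,0,0],"roll":0},{"travel":[-130,0,0],"roll":0},{"travel":[-130,0,0],"roll":0},{"travel":[-130,0,0],"roll":0}]'
python3 -c "
from h import *
st(); p,im=save('wrist','w2')
import json; json.dump({k:np.array(v).tolist() for k,v in p.items()},open('w2.json','w'))
a=cv2.imread('pics/w1.png')[20:180,150:450]
cv2.imwrite('pics/w1c.png',cv2.resize(a,None,fx=2.6,fy=2.6,interpolation=2))
a=im[0:230,150:450]
cv2.imwrite('pics/w2c.png',cv2.resize(a,None,fx=2.6,fy=2.6,interpolation=2))"
```

```text
t: 2.6
eef_pos: [550.0, 13.2, 255.0]
tcp_rot: [0.043, 1.57, 0.046]
ft_force: [0.8, 0.1, -0.1]
opening: 1.001
t 2.6 tcp [550.   13.2 255. ] jawyaw 90.2 F [ 0.8  0.1 -0.1] open 1.001 j6 -1.67
```

View pics/w1c.png

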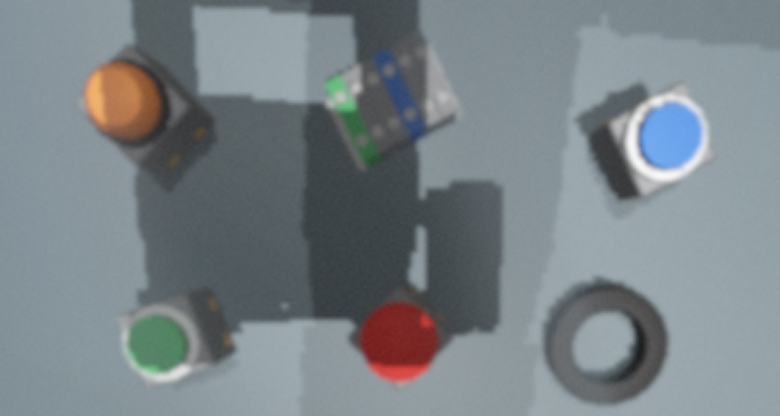

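View pics/w2c.png

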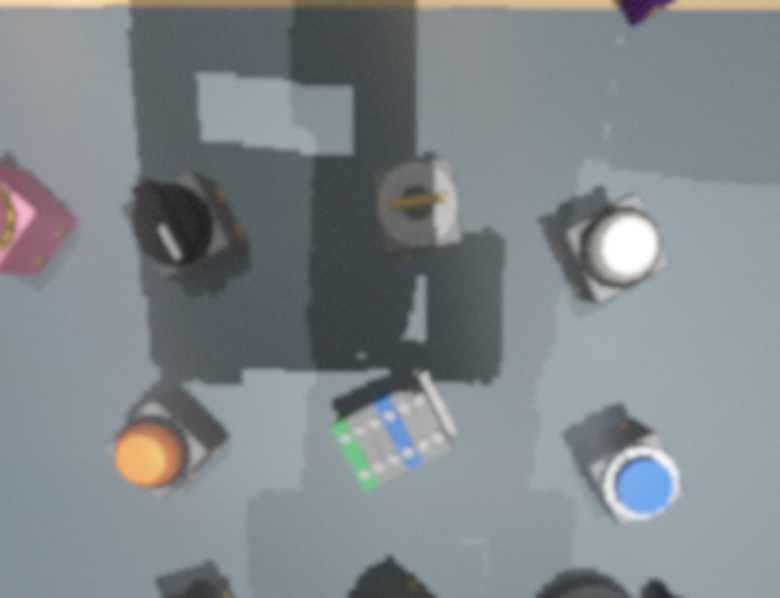

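View pics/w2.png

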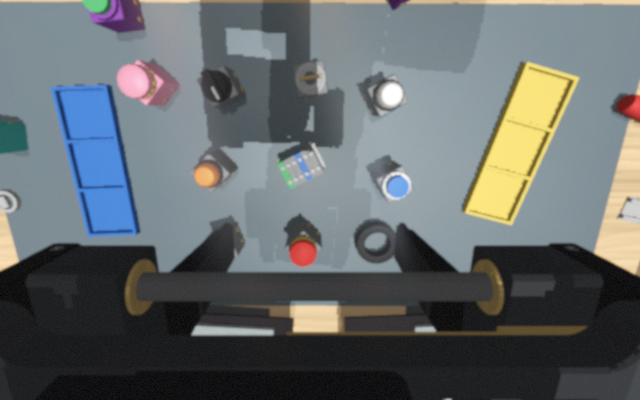

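```bash
python3 -c "
from h import *
w1=cv2.imread('pics/w1.png');w2=cv2.imread('pics/w2.png')
def c(i,x,y):
    a=cv2.resize(i[y:y+50,x:x+66],None,fx=4,fy=4,interpolation=2)
    a=cv2.convertScaleAbs(a,alpha=1.5,beta=10)
    for k in range(0,66,10): cv2.line(a,(k*4,0),(k*4,4),(0,0,255),1); 
    for k in range(0,50,10): cv2.line(a,(0,k*4),(4,k*4),(0,0,255),1)
    return a
T=np.vstack([np.hstack([c(w2,188,60),c(w2,280,55),c(w2,180,148)]),np.hstack([c(w1,188,128),c(w1,270,120),c(w1,175,35)])])
cv2.imwrite('pics/tiles.png',T);print(T.shape)"
```

```text
(400, 792, 3)
```

View pics/tiles.png

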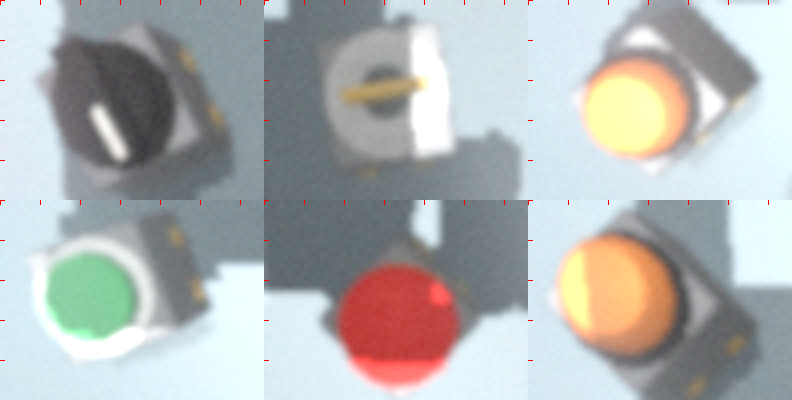

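```bash
python3 -c "
from h import *
import json
P={k:json.load(open(k+'.json')) for k in('w1','w2')}
T=optics.camera_params('top')
D={'sel':('w2',(188,60),[(40,80),(142,22),(200,138),(100,185)],(344,226),65),
'key':('w2',(280,55),[(58,42),(179,24),(191,150),(74,166)],(298,230),60),
'amber':('w2',(180,148),[(44,100),(104,25),(198,102),(124,170)],(351,183),65),
'green':('w1',(188,128),[(32,55),(135,22),(180,125),(80,158)],(348,140),62),
'red':('w1',(270,120),[(58,122),(136,40),(214,122),(136,196)],(302,142),63)}
for n,(k,o,c,t,z) in D.items():
    w=plane(P[k],np.array(c)/4+np.array(o),48)
    e=np.roll(w,-1,0)-w
    a=np.degrees(np.arctan2(e[:,1],e[:,0]))%90
    print(n,w.mean(0),'len',np.hypot(*e.T),'yaw',a,'top',plane(T,t,z)[0])
h=[('amber','w2',(207.5,175),66),('red','w1',(304,151),65),('green','w1',(210.5,152.5),62),('amber','w1',(198,59),66)]
for n,k,u,z in h: print(n,plane(P[k],u,z))
for k in P:
  im=cv2.imread('pics/'+k+'.png');hsv=cv2.cvtColor(im,cv2.COLOR_BGR2HSV)
  for n,lo,hi,x0,x1 in [('yel',(22,120,90),(34,255,255),450,600),('blu',(100,150,80),(120,255,255),30,150)]:
    m=cv2.inRange(hsv,lo,hi); m[:,:x0]=0;m[:,x1:]=0;m[238:]=0
    m=cv2.morphologyEx(m,cv2.MORPH_CLOSE,np.ones((7,7)))
    c=max(cv2.findContours(m,0,1)[0],key=cv2.contourArea)
    print(k,n,cv2.minAreaRect(plane(P[k],c[:,0],11).astype(np.float32)))
"
```

```text
sel [449.5 -97.2] len [33.9 34.2 32.6 32.2] yaw [27.2 25.  23.7 27.2] top [451.9 -96.6]
key [440.8   9.4] len [34.3 33.8 34.  33.5] yaw [8.1 6.6 7.7 7.2] top [444.3   7.1]
amber [ 549.9 -115.8] len [30.9 35.7 32.8 31.7] yaw [48.5 48.7 41.5 45.8] top [ 550.1 -114.4]
green [ 650.9 -108. ] len [32.9 32.6 32.8 33.1] yaw [17.2 20.2 18.  20.4] top [ 652.8 -109.7]
red [650.2  -0.6] len [33.8 33.5 32.7 32.4] yaw [45.7 44.  43.7 46. ] top [648.6  -2.5]
amber [[ 548.7 -112.1]]
red [[649.1  -0.1]]
green [[ 651.3 -108.6]]
amber [[ 551.6 -112. ]]
w1 yel ((544.9329223632812, 274.5242614746094), (74.46366882324219, 155.62802124023438), 75.76612091064453)
w1 blu ((562.9141845703125, -276.0412902832031), (168.95835876464844, 74.51189422607422), 2.11340069770813)
w2 yel ((521.9578857421875, 280.2237854003906), (74.0931625366211, 199.83973693847656), 75.36164093017578)
w2 blu ((546.6903686523438, -276.50018310546875), (200.4373779296875, 73.978515625), 2.3595263957977295)
```

Red is at (649.5,-1) with yaw about 45°, and the top and wrist views agree within 3 mm. Its crop shows a red head and grey block, so it isn't the pink or purple one. Reaching for it now.

```bash
python3 -m handwheel '[{"travel":[100,-14,-120],"roll":-45},{"travel":[100,-14,-120],"roll":-45},{"travel":[100,-14,-120],"roll":-45},{"travel":[100,-14,-120],"roll":-45},{"travel":[100,-14,-120],"roll":-45},{"travel":[100,-14,-120],"roll":-45},{"travel":[100,-14,-120],"roll":-45},{"travel":[100,-14,-120],"roll":-45}]'
python3 -m handwheel '[{"travel":[0,0,0],"roll":0}]' >/dev/null
python3 -c "
from h import *
st(); p,im=save('wrist','w3')
print(proj(p,[[649.5,-1,70],[649.5,-1,0]]))"
```

```text
t: 3.45
eef_pos: [649.6, -1.3, 134.2]
tcp_rot: [-2.63, 1.57, 2.872]
ft_force: [0.1, -0.4, -0.2]
opening: 0.997
t 3.55 tcp [649.5  -1.3 134.5] jawyaw 45.2 F [ 0.2 -0.2 -0.1] open 0.997 j6 -0.89
[[315.3 208. ]
 [315.  187. ]]
```

View pics/w3.png

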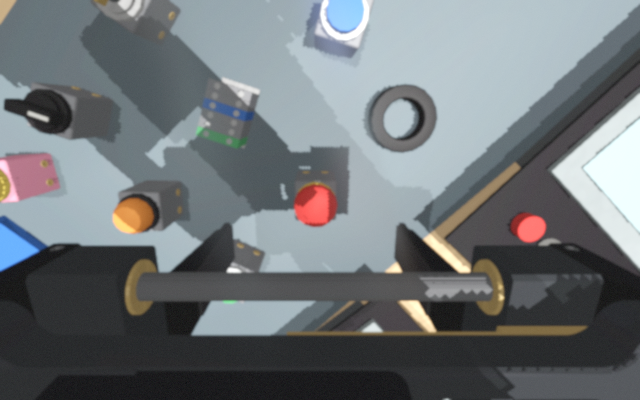

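The red head is at (316,204), within 4 px of the prediction, and its block is square to the jaws. Descending and gripping.

```bash
python3 -m handwheel '[{"travel":[0,0,-45],"roll":0},{"travel":[0,0,-85],"roll":0},{"travel":[0,0,-110],"roll":0},{"travel":[0,0,-120],"roll":0},{"travel":[0,0,-120],"roll":0}]'
python3 -m handwheel '[{"travel":[0,0,0],"roll":0},{"travel":[0,0,0],"roll":0},{"travel":[0,0,0],"roll":0},{"travel":[0,0,0],"roll":0},{"travel":[0,0,0],"roll":0},{"travel":[0,0,0],"roll":0}]' 1
python3 -c "
from h import *
st()"
```

```text
t: 4.1
eef_pos: [649.0, -1.4, 13.8]
tcp_rot: [-2.491, 1.569, 3.01]
ft_force: [0.8, 0.2, 0.2]
opening: 1.003
t: 4.7
eef_pos: [649.4, -1.4, 14.9]
tcp_rot: [0.818, 1.57, 0.035]
ft_force: [-0.7, 0.3, 0.7]
opening: 0.554
t 4.7 tcp [649.4  -1.4  14.9] jawyaw 45.2 F [-0.7  0.3  0.7] open 0.554 j6 -0.89
```

```bash
python3 -m handwheel '[{"travel":[0,0,0],"roll":0},{"travel":[0,0,0],"roll":0},{"travel":[0,0,0],"roll":0},{"travel":[0,0,0],"roll":0},{"travel":[0,0,0],"roll":0}]'
python3 -m handwheel '[{"travel":[0,0,30],"roll":0},{"travel":[0,0,70],"roll":0},{"travel":[0,0,110],"roll":0},{"travel":[0,0,110],"roll":0}]'
python3 -c "
from h import *
st()"
```

```text
t: 5.2
eef_pos: [649.4, -1.4, 14.6]
tcp_rot: [1.311, 1.571, 0.528]
ft_force: [0.6, 1.5, 0.5]
opening: 0.379
t: 5.6
eef_pos: [651.5, -1.6, 129.9]
tcp_rot: [0.688, 1.563, -0.095]
ft_force: [-0.1, 0.0, -0.7]
opening: 0.376
t 5.6 tcp [651.5  -1.6 129.9] jawyaw 45.2 F [-0.1  0.  -0.7] open 0.376 j6 -0.89
```

```bash
python3 -m handwheel '[{"travel":[-35,-274,0],"roll":47},{"travel":[-35,-274,0],"roll":47},{"travel":[-35,-274,0],"roll":47},{"travel":[-35,-274,0],"roll":47},{"travel":[-35,-274,0],"roll":47},{"travel":[-35,-274,0],"roll":47},{"travel":[-35,-274,0],"roll":47},{"travel":[-35,-274,0],"roll":47}]'
python3 -m handwheel '[{"travel":[0,0,0],"roll":0},{"travel":[0,0,0],"roll":0},{"travel":[0,0,0],"roll":0}]'
python3 -c "
from h import *
st(); save('wrist','w4')"
```

```text
t: 6.4
eef_pos: [613.7, -275.6, 123.6]
tcp_rot: [2.412, 1.569, 2.448]
ft_force: [0.4, -0.6, -1.0]
opening: 0.378
t: 6.7
eef_pos: [614.7, -274.3, 124.7]
tcp_rot: [1.896, 1.571, 1.935]
ft_force: [0.6, -0.4, -0.5]
opening: 0.377
t 6.7 tcp [ 614.7 -274.3  124.7] jawyaw 92.2 F [ 0.6 -0.4 -0.5] open 0.377 j6 -2.13
```

View pics/w4.png

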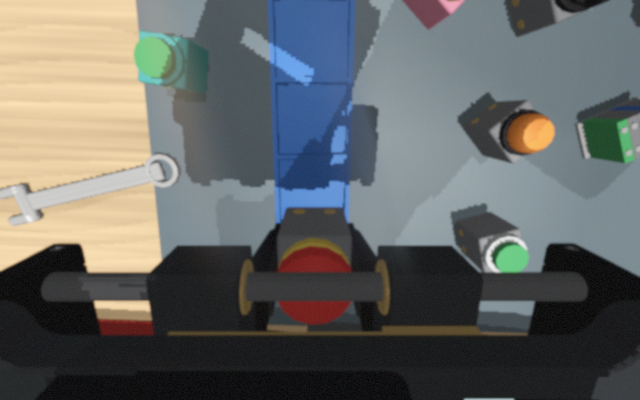

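The red switch is held upright, with its block (278–352, 210) lined up over the tray strip (275–350). Lowering and releasing.

```bash
python3 -m handwheel '[{"travel":[0,0,-45],"roll":0},{"travel":[0,0,-80],"roll":0},{"travel":[0,0,-97],"roll":0},{"travel":[0,0,-103],"roll":0},{"travel":[0,0,-105],"roll":0},{"travel":[0,0,-105],"roll":0},{"travel":[0,0,-105],"roll":0}]'
python3 -m handwheel '[{"travel":[0,0,0],"roll":0},{"travel":[0,0,0],"roll":0},{"travel":[0,0,0],"roll":0},{"travel":[0,0,0],"roll":0},{"travel":[0,0,0],"roll":0}]' -1
python3 -m handwheel '[{"travel":[0,0,0],"roll":0},{"travel":[0,0,40],"roll":0},{"travel":[0,0,80],"roll":0},{"travel":[0,0,125],"roll":0}]' -1
python3 -c "
from h import *
st()"
```

```text
t: 7.45
eef_pos: [614.9, -275.6, 21.0]
tcp_rot: [-0.506, 1.569, -0.468]
ft_force: [0.2, 0.5, -0.9]
opening: 0.378
t: 7.95
eef_pos: [614.4, -275.4, 19.7]
tcp_rot: [0.27, 1.571, 0.308]
ft_force: [0.5, 0.1, -0.3]
opening: 0.74
t: 8.35
eef_pos: [613.9, -275.2, 145.3]
tcp_rot: [2.534, 1.569, 2.572]
ft_force: [-0.9, -0.3, -0.2]
opening: 0.993
t 8.35 tcp [ 613.9 -275.2  145.3] jawyaw 92.2 F [-0.9 -0.3 -0.2] open 0.993 j6 -2.13
```

```bash
python3 -m handwheel '[{"travel":[-164,178,-15],"roll":24},{"travel":[-164,178,-15],"roll":24},{"travel":[-164,178,-15],"roll":24},{"travel":[-164,178,-15],"roll":24},{"travel":[-164,178,-15],"roll":24},{"travel":[-164,178,-15],"roll":24},{"travel":[-164,178,-15],"roll":24}]'
python3 -m handwheel '[{"travel":[0,0,0],"roll":0}]' >/dev/null
python3 -c "
from h import *
st(); p,im=save('wrist','w5')
print(proj(p,[[450.5,-97,70],[450.5,-97,0]]))"
```

```text
t: 9.05
eef_pos: [450.7, -97.2, 130.2]
tcp_rot: [-0.805, 1.57, -0.347]
ft_force: [-0.0, -0.4, -0.8]
opening: 1.0
t 9.15 tcp [451.4 -98.1 129.9] jawyaw 116.2 F [-0.3 -0.5 -0. ] open 0.998 j6 -2.38
[[316.  210.4]
 [315.5 188.5]]
```

View pics/w5.png

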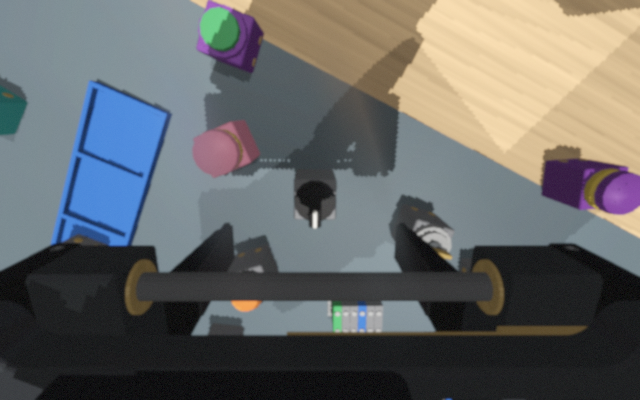

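The selector is at (315,203), square to the jaws, and the finger gaps to the key switch and amber lamp are clear. Descending.

```bash
python3 -m handwheel '[{"travel":[0,0,-45],"roll":0},{"travel":[0,0,-85],"roll":0},{"travel":[0,0,-108],"roll":0},{"travel":[0,0,-115],"roll":0},{"travel":[0,0,-115],"roll":0}]'
python3 -m handwheel '[{"travel":[0,0,0],"roll":0},{"travel":[0,0,0],"roll":0},{"travel":[0,0,0],"roll":0},{"travel":[0,0,0],"roll":0},{"travel":[0,0,0],"roll":0},{"travel":[0,0,0],"roll":0},{"travel":[0,0,0],"roll":0},{"travel":[0,0,0],"roll":0}]' 1
python3 -m handwheel '[{"travel":[0,0,0],"roll":0},{"travel":[0,0,0],"roll":0},{"travel":[0,0,0],"roll":0}]'
python3 -m handwheel '[{"travel":[0,0,30],"roll":0},{"travel":[0,0,70],"roll":0},{"travel":[0,0,110],"roll":0},{"travel":[0,0,110],"roll":0}]'
```

```text
t: 9.7
eef_pos: [450.4, -97.8, 14.0]
tcp_rot: [2.29, 1.569, 2.746]
ft_force: [-0.1, -1.0, -0.1]
opening: 1.003
t: 10.5
eef_pos: [450.4, -97.4, 14.7]
tcp_rot: [1.06, 1.571, 1.517]
ft_force: [-0.1, -0.1, 0.2]
opening: 0.386
t: 10.8
eef_pos: [450.4, -97.4, 14.7]
tcp_rot: [0.973, 1.571, 1.43]
ft_force: [-0.3, 0.2, 1.1]
opening: 0.375
t: 11.2
eef_pos: [452.0, -97.9, 128.5]
tcp_rot: [-0.803, 1.564, -0.346]
ft_force: [0.1, -0.8, -1.3]
opening: 0.377
```

```bash
python3 -m handwheel '[{"travel":[32,-183,0],"roll":-24},{"travel":[32,-183,0],"roll":-24},{"travel":[32,-183,0],"roll":-24},{"travel":[32,-183,0],"roll":-24},{"travel":[32,-183,0],"roll":-24},{"travel":[32,-183,0],"roll":-24},{"travel":[32,-183,0],"roll":-24}]'
python3 -c "
from h import *
st(); save('wrist','w6')"
```

```text
t: 11.9
eef_pos: [481.8, -279.3, 123.9]
tcp_rot: [2.351, 1.569, 2.39]
ft_force: [0.3, 0.0, -0.9]
opening: 0.38
t 11.9 tcp [ 481.8 -279.3  123.9] jawyaw 92.2 F [ 0.3  0.  -0.9] open 0.38 j6 -2.25
```

View pics/w6.png

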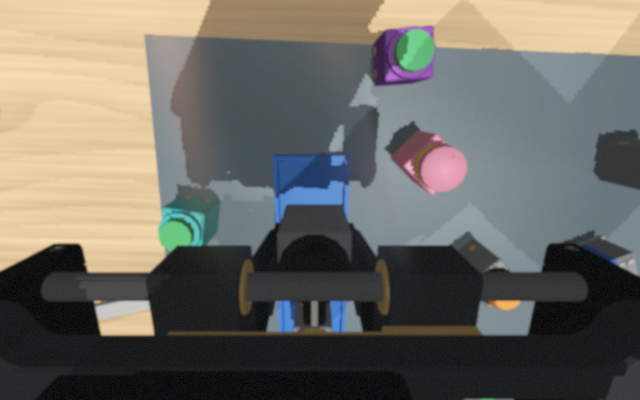

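The selector is held over the near end compartment (tray end edge at row 155, strip columns 275–348). Lowering and releasing.

```bash
python3 -m handwheel '[{"travel":[0,0,-45],"roll":0},{"travel":[0,0,-80],"roll":0},{"travel":[0,0,-97],"roll":0},{"travel":[0,0,-103],"roll":0},{"travel":[0,0,-105],"roll":0},{"travel":[0,0,-105],"roll":0},{"travel":[0,0,-105],"roll":0}]'
python3 -m handwheel '[{"travel":[0,0,0],"roll":0},{"travel":[0,0,0],"roll":0},{"travel":[0,0,0],"roll":0},{"travel":[0,0,0],"roll":0},{"travel":[0,0,0],"roll":0}]' -1
python3 -m handwheel '[{"travel":[0,0,0],"roll":0},{"travel":[0,0,40],"roll":0},{"travel":[0,0,80],"roll":0},{"travel":[0,0,125],"roll":0},{"travel":[0,0,125],"roll":0}]' -1
python3 -c "
from h import *
st(); save('top','t1')"
```

```text
t: 12.65
eef_pos: [482.8, -280.5, 20.7]
tcp_rot: [-0.63, 1.569, -0.592]
ft_force: [0.6, 0.3, -0.5]
opening: 0.375
t: 13.15
eef_pos: [482.4, -280.5, 19.7]
tcp_rot: [0.112, 1.571, 0.15]
ft_force: [-0.9, -0.4, -0.3]
opening: 0.744
t: 13.65
eef_pos: [484.1, -281.7, 149.9]
tcp_rot: [-0.672, 1.562, -0.634]
ft_force: [-0.3, -0.4, -0.2]
opening: 1.001
t 13.65 tcp [ 484.1 -281.7  149.9] jawyaw 92.2 F [-0.3 -0.4 -0.2] open 1.001 j6 -2.25
```

View pics/t1.png

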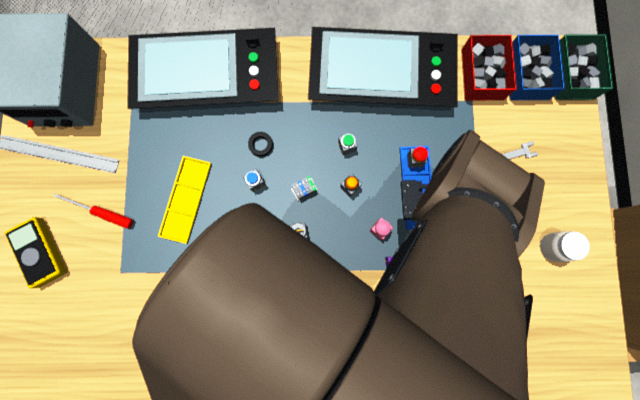

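The red switch stands in the far blue compartment at (420,156). Next is amber at (550,-113.5), with the jaw at 46°.

```bash
python3 -m handwheel '[{"travel":[67,167,-15],"roll":-46},{"travel":[67,167,-15],"roll":-46},{"travel":[67,167,-15],"roll":-46},{"travel":[67,167,-15],"roll":-46},{"travel":[67,167,-15],"roll":-46},{"travel":[67,167,-15],"roll":-46},{"travel":[67,167,-15],"roll":-46}]'
python3 -m handwheel '[{"travel":[0,0,0],"roll":0}]' >/dev/null
python3 -c "
from h import *
st(); p,im=save('wrist','w7')
print(proj(p,[[550,-113.5,66],[550,-113.5,0]]))"
```

```text
t: 14.4
eef_pos: [548.9, -112.8, 128.3]
tcp_rot: [-2.729, 1.569, 2.788]
ft_force: [0.6, -0.7, 0.1]
opening: 1.005
t 14.5 tcp [ 549.  -113.4  128.8] jawyaw 46.3 F [-0.2  0.  -0.5] open 1.002 j6 -1.13
[[315.9 210.1]
 [315.5 189.6]]
```

View pics/w7.png

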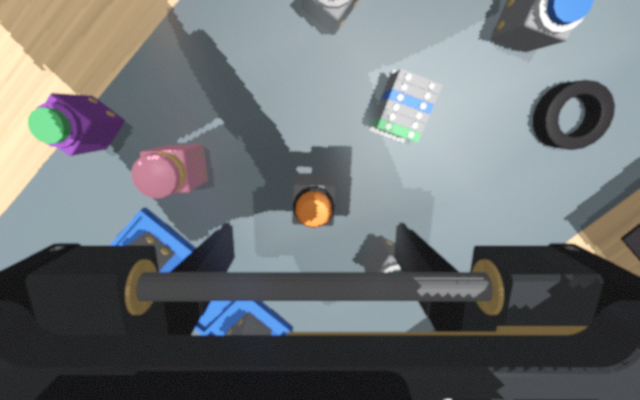

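Amber is at (314,208) and aligned with the jaws. Descending.

```bash
python3 -m handwheel '[{"travel":[0,0,-45],"roll":0},{"travel":[0,0,-85],"roll":0},{"travel":[0,0,-108],"roll":0},{"travel":[0,0,-115],"roll":0},{"travel":[0,0,-115],"roll":0}]'
python3 -m handwheel '[{"travel":[0,0,0],"roll":0},{"travel":[0,0,0],"roll":0},{"travel":[0,0,0],"roll":0},{"travel":[0,0,0],"roll":0},{"travel":[0,0,0],"roll":0},{"travel":[0,0,0],"roll":0},{"travel":[0,0,0],"roll":0},{"travel":[0,0,0],"roll":0}]' 1
python3 -m handwheel '[{"travel":[0,0,0],"roll":0},{"travel":[0,0,0],"roll":0},{"travel":[0,0,0],"roll":0}]'
python3 -m handwheel '[{"travel":[0,0,30],"roll":0},{"travel":[0,0,70],"roll":0},{"travel":[0,0,110],"roll":0},{"travel":[0,0,110],"roll":0}]'
```

```text
t: 15.05
eef_pos: [549.0, -113.6, 14.1]
tcp_rot: [-2.747, 1.569, 2.772]
ft_force: [0.7, 0.2, 0.7]
opening: 1.002
t: 15.85
eef_pos: [549.3, -113.4, 14.6]
tcp_rot: [1.69, 1.571, 0.925]
ft_force: [0.1, -0.5, 0.3]
opening: 0.382
t: 16.15
eef_pos: [549.3, -113.4, 14.6]
tcp_rot: [1.897, 1.571, 1.133]
ft_force: [-0.5, -0.5, 0.1]
opening: 0.377
t: 16.55
eef_pos: [551.3, -113.9, 129.2]
tcp_rot: [0.458, 1.563, -0.307]
ft_force: [-0.0, -0.0, -1.5]
opening: 0.38
```

```bash
python3 -m handwheel '[{"travel":[39,379,0],"roll":29},{"travel":[39,379,0],"roll":29},{"travel":[39,379,0],"roll":29},{"travel":[39,379,0],"roll":29},{"travel":[39,379,0],"roll":29},{"travel":[39,379,0],"roll":29},{"travel":[39,379,0],"roll":29},{"travel":[39,379,0],"roll":29}]'
python3 -m handwheel '[{"travel":[0,0,0],"roll":0},{"travel":[0,0,0],"roll":0}]' >/dev/null
python3 -c "
from h import *
st(); p,im=save('wrist','w8')"
```

```text
t: 17.35
eef_pos: [587.8, 268.9, 123.7]
tcp_rot: [-3.096, 1.57, 2.93]
ft_force: [-0.4, -1.1, -0.4]
opening: 0.38
t 17.55 tcp [587.7 266.  123.5] jawyaw 75.3 F [ 0.5 -0.1 -1.1] open 0.38 j6 -0.99
```

View pics/w8.png

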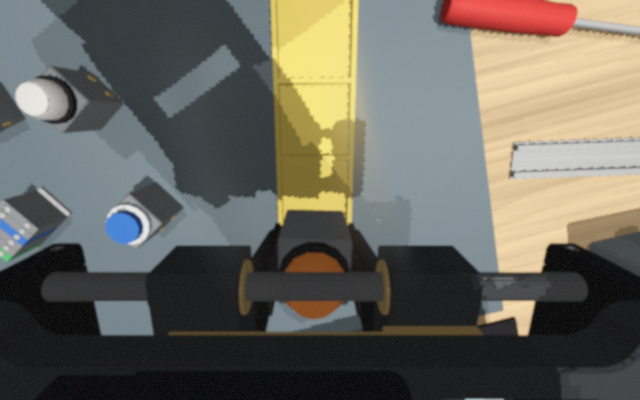

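The lamp lines up with the yellow tray strip (columns 275–355, dividers at rows 80 and 155). Lowering and releasing.

```bash
python3 -m handwheel '[{"travel":[0,-1,-45],"roll":0},{"travel":[0,-1,-80],"roll":0},{"travel":[0,-1,-97],"roll":0},{"travel":[0,-1,-103],"roll":0},{"travel":[0,-1,-105],"roll":0},{"travel":[0,-1,-105],"roll":0},{"travel":[0,-1,-105],"roll":0}]'
python3 -m handwheel '[{"travel":[0,0,0],"roll":0},{"travel":[0,0,0],"roll":0},{"travel":[0,0,0],"roll":0},{"travel":[0,0,0],"roll":0},{"travel":[0,0,0],"roll":0}]' -1
python3 -m handwheel '[{"travel":[0,0,0],"roll":0},{"travel":[0,0,40],"roll":0},{"travel":[0,0,80],"roll":0},{"travel":[0,0,125],"roll":0},{"travel":[0,0,125],"roll":0}]' -1
python3 -c "
from h import *
st()"
```

```text
t: 18.3
eef_pos: [588.9, 264.5, 20.9]
tcp_rot: [0.614, 1.569, 0.355]
ft_force: [-0.7, -0.1, -0.5]
opening: 0.383
t: 18.8
eef_pos: [588.4, 264.6, 19.7]
tcp_rot: [0.943, 1.571, 0.684]
ft_force: [-0.1, 0.1, 0.2]
opening: 0.742
t: 19.3
eef_pos: [590.5, 265.4, 150.7]
tcp_rot: [0.587, 1.562, 0.328]
ft_force: [0.1, 0.6, -0.5]
opening: 1.001
t 19.3 tcp [590.5 265.4 150.7] jawyaw 75.2 F [ 0.1  0.6 -0.5] open 1.001 j6 -0.99
```

```bash
python3 -m handwheel '[{"travel":[63,-373,-15],"roll":34},{"travel":[63,-373,-15],"roll":34},{"travel":[63,-373,-15],"roll":34},{"travel":[63,-373,-15],"roll":34},{"travel":[63,-373,-15],"roll":34},{"travel":[63,-373,-15],"roll":34},{"travel":[63,-373,-15],"roll":34},{"travel":[63,-373,-15],"roll":34}]'
python3 -m handwheel '[{"travel":[0,0,0],"roll":0},{"travel":[0,0,0],"roll":0}]' >/dev/null
python3 -c "
from h import *
st(); p,im=save('wrist','w9')
print(proj(p,[[652,-108.8,62],[652,-108.8,0]]))"
```

```text
t: 20.1
eef_pos: [651.3, -111.4, 128.9]
tcp_rot: [2.723, 1.57, 3.056]
ft_force: [0.5, 0.4, 0.7]
opening: 1.003
t 20.3 tcp [ 650.9 -108.8  128.9] jawyaw 109.1 F [-0.1  0.7  0. ] open 1.003 j6 -2.17
[[313.8 209.4]
 [313.7 190.2]]
```

View pics/w9.png

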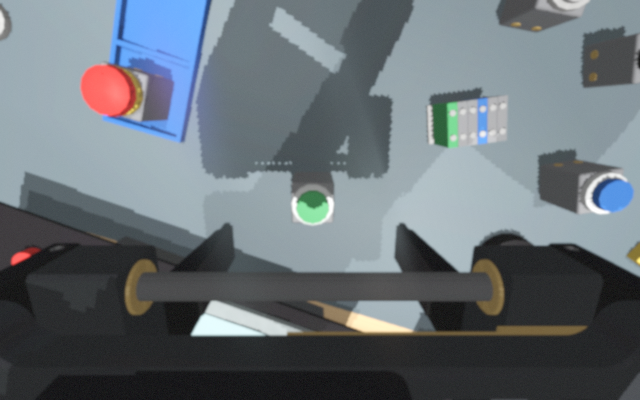

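Green is at (313,207), aligned with the jaws and grey-bodied. Descending.

```bash
python3 -m handwheel '[{"travel":[0,0,-45],"roll":0},{"travel":[0,0,-85],"roll":0},{"travel":[0,0,-108],"roll":0},{"travel":[0,0,-115],"roll":0},{"travel":[0,0,-115],"roll":0}]'
python3 -m handwheel '[{"travel":[0,0,0],"roll":0},{"travel":[0,0,0],"roll":0},{"travel":[0,0,0],"roll":0},{"travel":[0,0,0],"roll":0},{"travel":[0,0,0],"roll":0},{"travel":[0,0,0],"roll":0},{"travel":[0,0,0],"roll":0},{"travel":[0,0,0],"roll":0}]' 1
python3 -m handwheel '[{"travel":[0,0,0],"roll":0},{"travel":[0,0,0],"roll":0},{"travel":[0,0,0],"roll":0}]'
python3 -m handwheel '[{"travel":[0,0,30],"roll":0},{"travel":[0,0,70],"roll":0},{"travel":[0,0,115],"roll":0},{"travel":[0,0,115],"roll":0}]'
```

```text
t: 20.85
eef_pos: [651.2, -107.1, 14.2]
tcp_rot: [2.446, 1.569, 2.782]
ft_force: [-0.2, -0.1, 0.2]
opening: 1.0
t: 21.65
eef_pos: [651.4, -108.5, 14.7]
tcp_rot: [0.039, 1.571, 0.373]
ft_force: [0.1, -0.7, -0.2]
opening: 0.386
t: 21.95
eef_pos: [651.4, -108.5, 14.7]
tcp_rot: [0.471, 1.571, 0.805]
ft_force: [-0.3, -1.0, -0.4]
opening: 0.379
t: 22.35
eef_pos: [653.6, -108.9, 135.6]
tcp_rot: [-0.586, 1.562, -0.251]
ft_force: [0.1, 0.2, -0.3]
opening: 0.378
```

```bash
python3 -m handwheel '[{"travel":[-127.5,390,0],"roll":-33.6},{"travel":[-127.5,390,0],"roll":-33.6},{"travel":[-127.5,390,0],"roll":-33.6},{"travel":[-127.5,390,0],"roll":-33.6},{"travel":[-127.5,390,0],"roll":-33.6},{"travel":[-127.5,390,0],"roll":-33.6},{"travel":[-127.5,390,0],"roll":-33.6},{"travel":[-127.5,390,0],"roll":-33.6}]'
python3 -m handwheel '[{"travel":[0,0,0],"roll":0},{"travel":[0,0,0],"roll":0},{"travel":[0,0,0],"roll":0}]' >/dev/null
python3 -c "
from h import *
st(); p,im=save('wrist','w10')"
```

```text
t: 23.15
eef_pos: [526.3, 272.2, 129.2]
tcp_rot: [-2.745, 1.57, -2.997]
ft_force: [0.6, -0.1, -1.4]
opening: 0.374
t 23.45 tcp [527.6 269.8 129.3] jawyaw 75.5 F [ 0.6 -0.5 -0.7] open 0.375 j6 -0.96
```

View pics/w10.png

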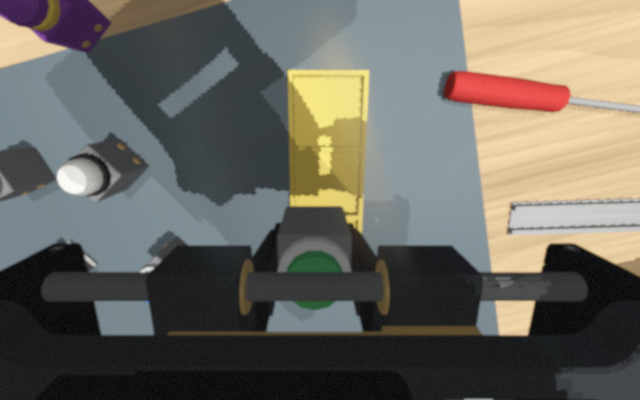

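The move stopped 12 mm short: the tray strip sits to the right (288–368) and the TCP is at (527.6,269.8). I'll correct by (-3.5,+11.7).

```bash
python3 -m handwheel '[{"travel":[-3.5,11.7,0],"roll":0},{"travel":[-3.5,11.7,0],"roll":0},{"travel":[-3.5,11.7,0],"roll":0}]'
python3 -c "
from h import *
st(); p,im=save('wrist','w11')"
```

```text
t: 23.8
eef_pos: [524.1, 282.0, 129.6]
tcp_rot: [2.196, 1.571, 1.944]
ft_force: [0.8, 0.1, -0.9]
opening: 0.381
t 23.8 tcp [524.1 282.  129.6] jawyaw 75.6 F [ 0.8  0.1 -0.9] open 0.381 j6 -0.94
```

View pics/w11.png

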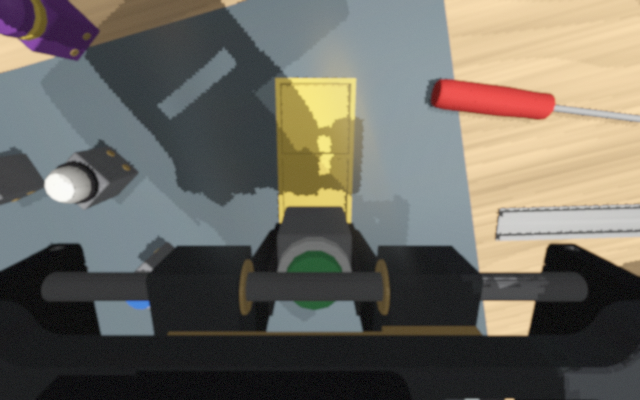

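Green is now centred on the strip (275–355). Lowering and releasing.

```bash
python3 -m handwheel '[{"travel":[0,0,-45],"roll":0},{"travel":[0,0,-82],"roll":0},{"travel":[0,0,-102],"roll":0},{"travel":[0,0,-108],"roll":0},{"travel":[0,0,-110],"roll":0},{"travel":[0,0,-110],"roll":0},{"travel":[0,0,-110],"roll":0}]'
python3 -m handwheel '[{"travel":[0,0,0],"roll":0},{"travel":[0,0,0],"roll":0},{"travel":[0,0,0],"roll":0},{"travel":[0,0,0],"roll":0},{"travel":[0,0,0],"roll":0}]' -1
python3 -m handwheel '[{"travel":[0,0,0],"roll":0},{"travel":[0,0,40],"roll":0},{"travel":[0,0,80],"roll":0},{"travel":[0,0,125],"roll":0},{"travel":[0,0,125],"roll":0}]' -1
python3 -c "
from h import *
st()"
```

```text
t: 24.55
eef_pos: [524.6, 282.3, 20.9]
tcp_rot: [0.653, 1.569, 0.402]
ft_force: [0.0, 0.2, -0.4]
opening: 0.376
t: 25.05
eef_pos: [524.0, 282.2, 19.8]
tcp_rot: [0.997, 1.571, 0.746]
ft_force: [0.0, -0.8, -0.8]
opening: 0.742
t: 25.55
eef_pos: [526.0, 283.1, 150.2]
tcp_rot: [0.641, 1.562, 0.389]
ft_force: [0.1, 0.1, -0.6]
opening: 0.997
t 25.55 tcp [526.  283.1 150.2] jawyaw 75.6 F [ 0.1  0.1 -0.6] open 0.997 j6 -0.94
```

```bash
python3 -m handwheel '[{"travel":[-82,-274,-15],"roll":-68},{"travel":[-82,-274,-15],"roll":-68},{"travel":[-82,-274,-15],"roll":-68},{"travel":[-82,-274,-15],"roll":-68},{"travel":[-82,-274,-15],"roll":-68},{"travel":[-82,-274,-15],"roll":-68},{"travel":[-82,-274,-15],"roll":-68},{"travel":[-82,-274,-15],"roll":-68}]' -0.4
python3 -m handwheel '[{"travel":[0,0,0],"roll":0},{"travel":[0,0,0],"roll":0}]' >/dev/null
python3 -c "
from h import *
st(); p,im=save('wrist','w12')
print(proj(p,[[442.5,8,54],[442.5,8,0]]))"
```

```text
t: 26.35
eef_pos: [441.6, 7.0, 129.4]
tcp_rot: [-1.889, 1.57, 2.947]
ft_force: [0.0, -0.6, 0.4]
opening: 0.701
t 26.55 tcp [441.9   8.2 129.4] jawyaw 7.8 F [-0.4 -0.1  0. ] open 0.697 j6 -0.27
[[315.6 204.1]
 [315.3 188.3]]
```

View pics/w12.png

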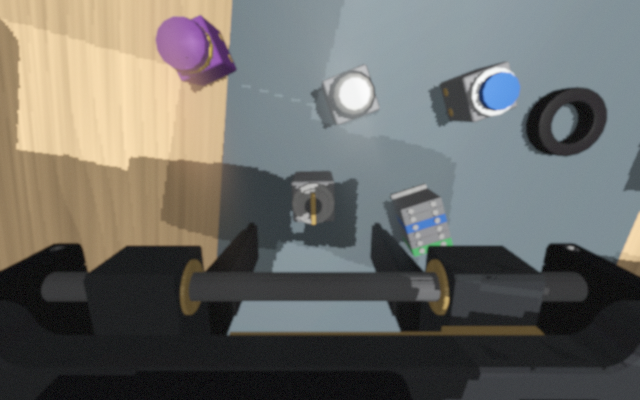

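The key switch is at (313,203), aligned with the jaws, and the terminal block (423,220) and white lamp (350,93) are clear. Descending.

```bash
python3 -m handwheel '[{"travel":[0,0,-45],"roll":0},{"travel":[0,0,-85],"roll":0},{"travel":[0,0,-108],"roll":0},{"travel":[0,0,-115],"roll":0},{"travel":[0,0,-115],"roll":0}]'
python3 -m handwheel '[{"travel":[0,0,0],"roll":0},{"travel":[0,0,0],"roll":0},{"travel":[0,0,0],"roll":0},{"travel":[0,0,0],"roll":0},{"travel":[0,0,0],"roll":0},{"travel":[0,0,0],"roll":0},{"travel":[0,0,0],"roll":0},{"travel":[0,0,0],"roll":0}]' 1
python3 -m handwheel '[{"travel":[0,0,30],"roll":0},{"travel":[0,0,70],"roll":0},{"travel":[0,0,115],"roll":0},{"travel":[0,0,115],"roll":0}]'
python3 -c "
from h import *
st()"
```

```text
t: 27.1
eef_pos: [441.7, 8.4, 14.1]
tcp_rot: [-1.846, 1.569, 3.001]
ft_force: [-0.3, -0.3, -0.1]
opening: 0.7
t: 27.9
eef_pos: [442.1, 8.1, 15.2]
tcp_rot: [1.317, 1.57, -0.121]
ft_force: [-1.2, 0.7, 7.9]
opening: 0.375
t: 28.3
eef_pos: [443.9, 8.0, 134.1]
tcp_rot: [1.31, 1.563, -0.129]
ft_force: [0.8, -0.8, -1.7]
opening: 0.375
t 28.3 tcp [443.9   8.  134.1] jawyaw 7.6 F [ 0.8 -0.8 -1.7] open 0.375 j6 -0.26
```

```bash
python3 -m handwheel '[{"travel":[18,290,0],"roll":68},{"travel":[18,290,0],"roll":68},{"travel":[18,290,0],"roll":68},{"travel":[18,290,0],"roll":68},{"travel":[18,290,0],"roll":68},{"travel":[18,290,0],"roll":68},{"travel":[18,290,0],"roll":68},{"travel":[18,290,0],"roll":68}]'
python3 -m handwheel '[{"travel":[0,0,0],"roll":0},{"travel":[0,0,0],"roll":0},{"travel":[0,0,0],"roll":0}]' >/dev/null
python3 -c "
from h import *
st(); p,im=save('wrist','w13')"
```

```text
t: 29.1
eef_pos: [459.2, 299.3, 128.4]
tcp_rot: [-2.479, 1.569, -2.722]
ft_force: [-0.8, 0.0, -1.2]
opening: 0.381
t 29.4 tcp [460.  297.9 129.4] jawyaw 75.4 F [-0.6 -0.4 -0.5] open 0.378 j6 -0.86
```

View pics/w13.png

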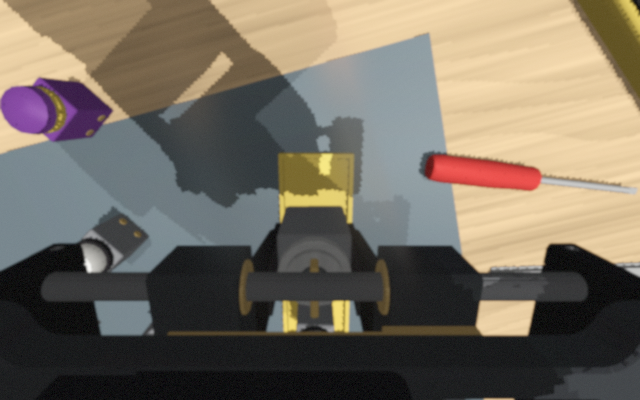

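The key switch is held upright and centred on the last compartment (strip 278–353, end edge at row 153). Lowering and releasing.

```bash
python3 -m handwheel '[{"travel":[0,0,-45],"roll":0},{"travel":[0,0,-82],"roll":0},{"travel":[0,0,-102],"roll":0},{"travel":[0,0,-107],"roll":0},{"travel":[0,0,-109],"roll":0},{"travel":[0,0,-109],"roll":0},{"travel":[0,0,-109],"roll":0}]'
python3 -m handwheel '[{"travel":[0,0,0],"roll":0},{"travel":[0,0,0],"roll":0},{"travel":[0,0,0],"roll":0},{"travel":[0,0,0],"roll":0},{"travel":[0,0,0],"roll":0}]' -1
python3 -m handwheel '[{"travel":[0,0,0],"roll":0},{"travel":[0,0,40],"roll":0},{"travel":[0,0,80],"roll":0},{"travel":[0,0,125],"roll":0},{"travel":[0,0,200],"roll":0},{"travel":[0,0,200],"roll":0}]' -1
```

```text
t: 30.15
eef_pos: [460.5, 298.4, 21.8]
tcp_rot: [0.736, 1.569, 0.484]
ft_force: [0.3, -0.3, -1.3]
opening: 0.374
t: 30.65
eef_pos: [460.0, 298.2, 20.7]
tcp_rot: [0.902, 1.571, 0.65]
ft_force: [0.3, -1.1, -1.2]
opening: 0.743
t: 31.25
eef_pos: [460.6, 298.5, 224.8]
tcp_rot: [0.722, 1.566, 0.47]
ft_force: [0.1, 0.1, 0.2]
opening: 1.001
```

```bash
python3 -m handwheel '[{"travel":[-120,180,0],"roll":0},{"travel":[-120,180,0],"roll":0},{"travel":[-120,180,0],"roll":0},{"travel":[-120,180,0],"roll":0},{"travel":[-120,180,0],"roll":0},{"travel":[-120,180,0],"roll":0}]'
python3 -c "
from h import *
st(); p,im=save('top','t2'); q,im2=save('scene','s2')
a=cv2.resize(im[130:260,150:450],None,fx=2.6,fy=2.6,interpolation=2); cv2.imwrite('pics/t2c.png',a)
a=cv2.resize(im2[140:320,190:460],None,fx=2.9,fy=2.9,interpolation=2); cv2.imwrite('pics/s2c.png',a)"
```

```text
t: 31.85
eef_pos: [338.5, 479.6, 220.4]
tcp_rot: [-2.629, 1.571, -2.877]
ft_force: [0.7, -0.6, -0.9]
opening: 1.004
t 31.85 tcp [338.5 479.6 220.4] jawyaw 75.8 F [ 0.7 -0.6 -0.9] open 1.004 j6 -0.48
```

View pics/t2c.png

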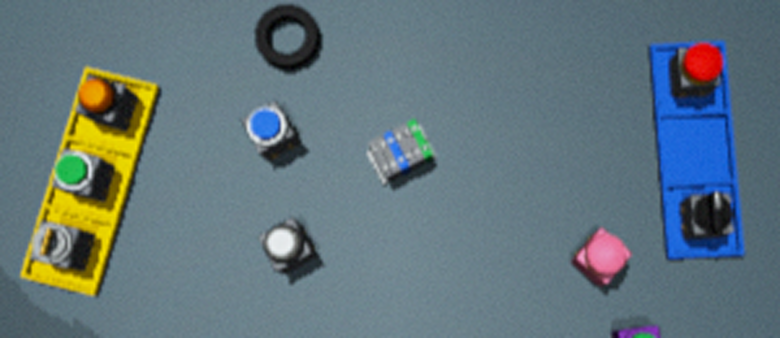

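View pics/s2c.png

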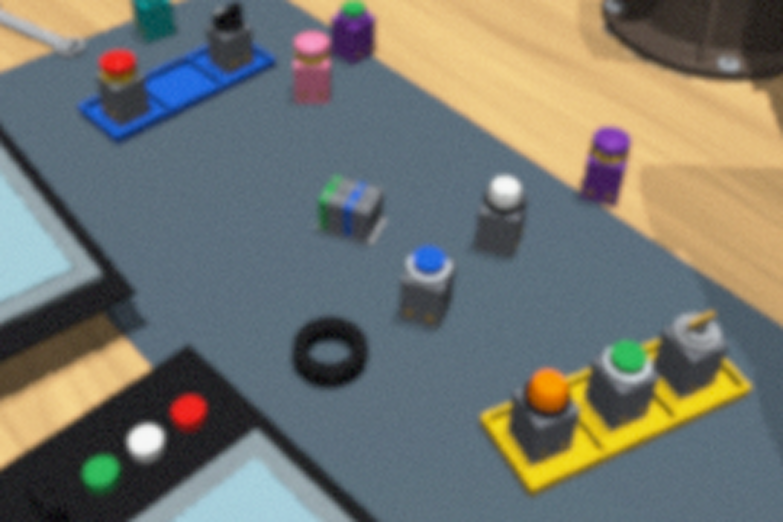

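All five parts look upright in their own compartments, with the spares untouched. I'll check the positions numerically.

```bash
python3 -c "
from h import *
T=optics.camera_params('top')
def loc(u,z,c,a):
    w=plane(T,np.array(u)/2.6+np.array([150,130]),z)[0]-c; a=np.radians(a)
    return np.array([w@[np.cos(a),np.sin(a)],w@[-np.sin(a),np.cos(a)]])
Y=(np.array([525.9,282.7]),-14.5);B=(np.array([550.3,-278.6]),2.35)
for n,u,z,t in [('amber',(96,96),71,Y),('green',(71,171),66,Y),('key',(52,244),59,Y),('red',(703,62),68,B),('sel',(709,214),58,B)]: print(n,loc(u,z,*t))
a=cv2.imread('pics/top0.png').astype(int);b=cv2.imread('pics/t2.png').astype(int)
for n,x,y in [('blue',253,182),('white',260,226)]: print(n,'mean abs diff',abs(a[y-15:y+15,x-15:x+15]-b[y-15:y+15,x-15:x+15]).mean())
st()"
```

```text
amber [67.7 -6.3]
green [-1.  -2.7]
key [-66.  -3.]
red [66.2  0.1]
sel [-68.3   4.4]
blue mean abs diff 4.538888888888889
white mean abs diff 4.482592592592592
t 31.95 tcp [340.2 477.7 220.5] jawyaw 75.6 F [ 0.2 -1.4 -0.2] open 1.0 j6 -0.48
```

```bash
python3 -c "
from cell import job
print(job.job_done())"
```

```text
the job is handed in; nothing more can be done
None
```

Both kits are made up and the job is handed in, at about 32 s of the 120 s allowed. The hand-in itself reports no verdict.

- **Blue tray:** the red emergency-stop switch is in the far compartment and the selector is in the near one.
- **Yellow tray:** amber is in the far compartment, green in the middle and the key switch in the near one.

**Last checks:**
- **Position and stance:** the final top picture puts each part within about 7 mm of its compartment centre (limit 16 mm); amber is the furthest off. In the final top and scene pictures all five stand upright.
- **Spares:** the image patches around the blue button and white lamp barely changed from start to end. They look untouched, though I did not measure their positions again.
- **Arm:** it finished open, clear of everything and touching nothing.

**Disagreements:**
- The top and wrist cameras differed by 2–4 mm throughout.
- The green button's carry stopped 12 mm short; I caught this in the wrist view and corrected it before lowering.
- A brief 8 N force showed while gripping the key switch, with no visible effect.

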